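Hold a specimen in the corner of the measuring stage

ROBOT

A 6-joint arm with a two-finger parallel gripper is mounted at the origin on the work surface. World frame = base frame: x ahead of the robot, y to its left, z up, the work surface at z = 0. Lengths are in m, angles in rad, forces in N, time in s.
With the tool pointing down it reaches from about 0.225 to 0.725 m from the base axis. Payload 3.1 kg.
Tool frame: the origin (TCP) lies at the very end of the fingers, on their centre line; the grasp point (between the pads) lies grip_depth behind it (grip_depth is the distance from the TCP to the grasp point, in m); z points along the fingers, y is the direction in which the jaws open and shut (so a half turn about z gives the same grasp; the last joint's range is limited). The gripper opens to 85 mm and grips with 20 to 120 N. Pads are 22 mm wide; open, the fingers measure 114 mm over their backs; the gripper's body (76 mm by 85 mm) begins 54 mm behind the grasp point. The pads swing forward as they close: fully open they stand 13 mm farther back than shut.
Start: joints at [-1.25, 0.048, 0.099, 1.622, 0, 1.443], TCP at [0.228, -0.473, 0.231] pointing down, gripper open.
Joint ranges: [-2.91, 2.91], [-0.99, 1.94], [-1.21, 1.42], [-2.12, 2.29], [-1.49, 1.47], [-3.14, 3.14]. Speed limits (rad/s): [2.79, 2.79, 3.14, 3.14, 3.14, 3.14].

INTERFACE

Orientations are given as a unit quaternion [x, y, z, w].
In Python, from cell import sense, read_camera, get_calibration, hand_in, grip_depth gives the robot as it stands.
- The arm moves only by the tool apply_moves, never from a script. Its argument "commands" is a list of rows, each a list of 6 numbers: the shift along the tool's x, y, z in mm, then the turn, a rotation vector about the tool's x, y, z in rad. A call has 1 to 20 rows; each row shifts and turns the commanded pose from where the row before left it, along the tool's axes as they then stand; what a row does not reach is not made up. A row lasts 1/12 s, in which the tool goes at most 41.7 mm and 7.16 degrees, less where a joint would pass 70% of its speed; a pose out of reach is approached as far as the arm can. A call with a gripper value outside its range is refused whole. "grip" is the opening, from 0 (shut) to 1 (fully open), set as the call begins (left out, the last holds). The fingers move at their own pace and stop on an object; the grip force is fixed at half the most. Time passes only in rows, so rows that do not move let the fingers close. It gives the time, the measured TCP pose, the force and the opening at its end, in the units of the state.
- sense(): the state, without advancing time (a new reading comes with each control period).
- read_camera(name): name is "scene" or "top"; returns the picture (480x640x3 uint8, red, green, blue); there is no depth.
- get_calibration(name): a dict with "fx", "fy", "cx", "cy" (pixels), "R" (3x3) and "t" (3): a world point X has camera coordinates R X + t. Camera axes: x right, y down, z forward; pixel columns grow to the right and rows downward; lengths in m; the calibration is good to about 2 mm. A picture is of the moment at which its call begins. get_calibration takes no time and is no camera call.
- hand_in(): hands the job in, once; it reports no verdict.
The state is a dict: "t": time; "joint_positions": joint angles; "qd": joint speeds; "tau": joint torques, N m; "eef_pos": TCP position; "tool_rot": TCP orientation; "ft_force": force on the tool from outside, world axes, zero at the start; "torque": the same for the moment, N m; "opening": opening from 0.0 (shut) to 1.0 (fully open).
Only numpy, scipy, OpenCV 4.12 (cv2) and the standard library are available. Lean on these libraries where they do the work, as an engineer would, in place of code of your own. Each camera call takes 0.05 s, during which the arm holds its last target.

TASK

Take the holder with the orange specimen block out of the open white box, stand it on the black corner stage and let go of it; then shut the box's lid so that the other specimen stays free of dust. After that, take hold of the orange specimen's holder again, push it fully into the corner of the stage so that it presses firmly against both steel fences at once, standing flat, and finish while still holding it pressed there. Leave the other specimens and everything else on the bench where they are.

Things in the scene. Friction and masses are not known exactly. Their poses are not given: they have to be found in the camera images.
- orange_mid (a point): The specimen holder to load: square aluminium foot 56 x 56 mm, 14 mm high, with a square orange resin block 32 x 32 mm, 32 mm high, centred on it (the part to grip; 46 mm high in all, sides parallel; 0.14 to 0.22 kg). Point: its centre, 23 mm above the underside; x, y along its sides, z up; all four sides alike. It starts in the left or right half of the white box.
- green_mid (a point): A holder of the same shape and size with a green resin block, in the other half of the same box, to be left there. The point is its centre, 23 mm above its underside. The two holders' centres start about 110 mm apart.
- case: The white specimen box, fixed to the bench: 160 mm along its x, 250 mm along its y, 62 mm high, walls and floor 5 mm thick, open at the top. Origin: centre of its underside. Its +x side, away from the robot, carries the lid's hinge; its yaw varies.
- lid_hinge (a point): Middle of the lid's hinge line, which runs along the box's y on its +x rim, 62.5 mm above the bench. The lid is a clear pane in a blue frame, 160 mm deep (hinge to free edge), 250 mm wide, 6 mm thick, 0.15 kg, with a blue tab (60 mm wide, 12 mm out) at its free edge. It stands open behind the box; brought past upright towards the robot it falls shut by itself. Axes turn with the lid.
- lid_edge (a point): The middle of the lid's free edge (without the tab), 160 mm from the hinge line.
- lid (a joint): Lid angle in rad: 0 = shut, lying on the rim; 1.57 = upright; 1.9 = stop, leaning away from the robot. It rests open at 1.6 to 1.9; below 1.5 it falls shut.
- seat (a point): Point on the corner stage's top, 30 mm above the bench, under the centre of a holder's foot that is home against both fences. x, y along the stage's sides, z up. The stage is a fixed smooth black block 170 x 170 mm, 30 mm high, its centre 22 mm in -x and -y of this point; the fences' inner faces lie 28 mm in +x and in +y; the free top reaches 107 mm in -x and in -y.
- fence_far: The fence on the stage's +x side (away from the robot): a steel bar 12 mm thick, 124 mm long along the stage's y, standing 10 mm above the stage's top, lower than a holder's foot, smooth (low friction). Origin: centre of its underside. Rigid, fixed to the stage.
- fence_left: The fence on the stage's +y side: a steel bar 12 mm thick, 110 mm long along the stage's x, standing 10 mm above the stage's top, smooth. Origin: centre of its underside. Rigid, fixed to the stage.
- blue: A third holder with a blue resin block, same shape and size, standing on the bench beyond the work; leave it alone. Origin: centre of its underside.
- beaker: A glass beaker, 68 mm across, 90 mm high, on the bench beyond the work; leave it alone. Origin: centre of its underside.
- reagent: A brown glass bottle, 60 mm across, 120 mm high; leave it alone. Origin: centre of its underside.
- jar: A white jar with a red cap, 64 mm across, 70 mm high; leave it alone. Origin: centre of its underside.
- petri: A closed clear dish, 86 mm across, 17 mm high; leave it alone. Origin: centre of its underside.
- tweezers: Steel tweezers 125 mm long lying on the bench, 13 mm high; leave them alone. Origin: centre of their underside.
Mind the look-alikes: they are no part of the job. Leave any yellow look-alike of the part that bears orange_mid alone.

How it is judged:
By the outcome, as a careful person would: the job done as asked, in the order asked, and still so for the second after the job is handed in, while the arm keeps its last pose, push and grip.
It also fails if it takes over 72 s, if anything falls off the work surface, if the arm or the gripper's body presses on something with over 40 N, if the wrist force passes 120 N, or if a joint passes its speed limit or range.

## Working session

There is one attempt and no reset: what is moved stays moved. The work goes in short steps, Python scripts to look and compute and a tool call to move; the robot and the scene stay as the last step left them, time stands still between calls to the robot, and variables do not carry over. Pictures are saved under pics/ and viewed, and the job is handed in when it is done.

Besides the shell and the picture viewer there is one more tool, called after "Call:" by a JSON object that holds its "op" and its "data", one argument or row to a line. apply_moves: Moves the arm, as the interface text tells. Its arguments: {"type":"object","properties":{"commands":{"type":"array","items":{"type":"array","items":{"type":"number"}}},"grip":{"type":"number"}},"required":["commands"]}

```bash
ls; mkdir -p pics
python3 - <<'E'
from cell import *
import cv2
print(sense()); print(grip_depth)
for n in("scene","top"):
    im=read_camera(n); cv2.imwrite(f"pics/{n}0.png",im[:,:,::-1]); print(n,get_calibration(n))
E
```

```text
pics
{'t': 0.0, 'joint_positions': array([-1.24979153e+00,  4.87178688e-02,  9.75716501e-02,  1.62200808e+00,
        1.22421189e-05,  1.44297119e+00]), 'qd': array([ 0.00040077,  0.00012512, -0.00023192, -0.00168991, -0.00067039,
        0.00011482]), 'tau': array([-7.25448317e-04, -3.38778269e+01,  3.20016718e+01,  2.01947952e-02,
       -2.12933764e-04,  1.40428778e-06]), 'eef_pos': array([ 0.2275858 , -0.47241542,  0.23012115]), 'tool_rot': array([ 9.74923789e-01,  2.22535874e-01, -1.07608364e-04, -1.17407902e-03]), 'ft_force': array([ 0.38672804, -0.93933489, -0.36426207]), 'torque': array([0.02846004, 0.00866023, 0.01118675]), 'opening': 1.0000454925973183}
0.0187
scene {'fx': 560.5061585642518, 'fy': 560.5061585642518, 'cx': 308.1687240036566, 'cy': 239.3407077255432, 'R': array([[ 0.87952576,  0.47576593,  0.0090124 ],
       [ 0.29389571, -0.5282206 , -0.79662307],
       [-0.37424558,  0.70329921, -0.60440919]]), 't': array([-0.47649186, -0.11675006,  1.49631615])}
top {'fx': 436.6330417046878, 'fy': 436.6330417046878, 'cx': 308.4978716081971, 'cy': 237.8604701392999, 'R': array([[ 0.01452856, -0.99946652,  0.02925046],
       [-0.99897233, -0.01576501, -0.04249414],
       [ 0.0429326 , -0.02860302, -0.99866844]]), 't': array([-0.0213004 ,  0.51484694,  0.99471653])}
```

View pics/scene0.png

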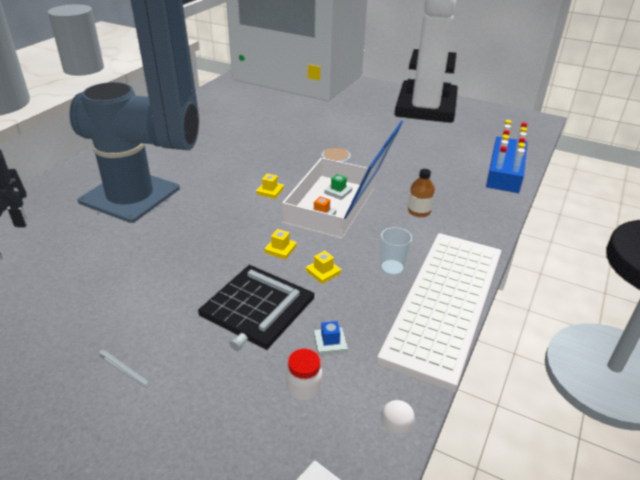

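View pics/top0.png

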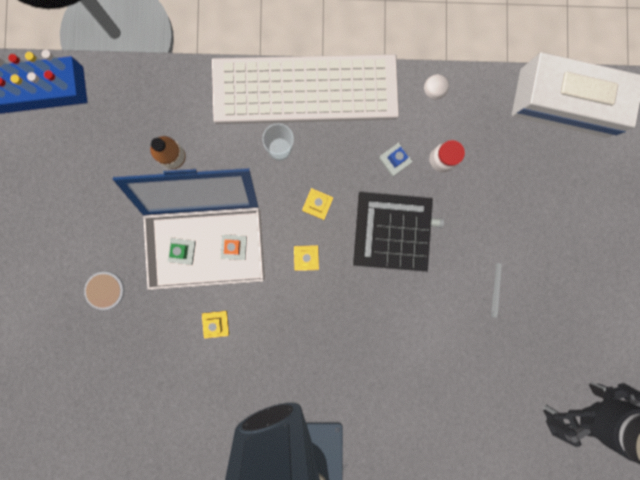

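The top view shows the white box at about (205,248) with orange at (232,246) and green at (180,251). The lid is open above the box. The stage is at about (394,232), with its fence corner at the upper left (368,208). Yellow look-alikes stand at (318,203), (306,258) and (215,325).

```bash
cat > h.py <<'E'
import numpy as np,cv2
from cell import get_calibration
def ray(n,uv):
    c=get_calibration(n);R=np.array(c['R']);t=np.array(c['t'])
    d=np.array([(uv[0]-c['cx'])/c['fx'],(uv[1]-c['cy'])/c['fy'],1.]);return -R.T@t,R.T@d
def onz(n,uv,z):
    o,d=ray(n,uv);return (o+d*(z-o[2])/d[2])
def proj(n,X):
    c=get_calibration(n);p=c['R']@np.array(X)+c['t'];return np.array([c['fx']*p[0]/p[2]+c['cx'],c['fy']*p[1]/p[2]+c['cy']])
E
python3 - <<'E'
from h import *
im=cv2.imread("pics/top0.png")
cv2.imwrite("pics/z1.png",cv2.resize(im[150:310,110:270],None,fx=3.7,fy=3.7,interpolation=cv2.INTER_CUBIC))
cv2.imwrite("pics/z2.png",cv2.resize(im[180:280,345:455],None,fx=6,fy=6,interpolation=cv2.INTER_CUBIC)[:600,:800])
im=cv2.imread("pics/scene0.png")
cv2.imwrite("pics/z3.png",cv2.resize(im[115:245,270:410],None,fx=4.6,fy=4.6,interpolation=cv2.INTER_CUBIC)[:600,:800])
cv2.imwrite("pics/z4.png",cv2.resize(im[225:385,190:370],None,fx=3.7,fy=3.7,interpolation=cv2.INTER_CUBIC))
E
```

```text
(no output)
```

View pics/z1.png

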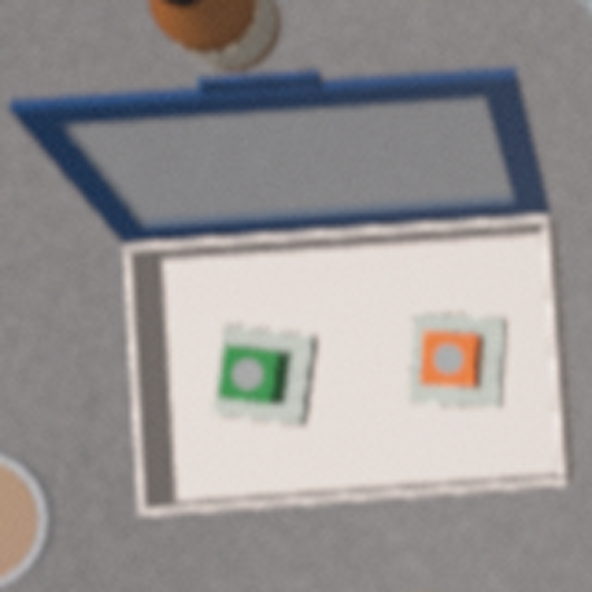

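View pics/z2.png

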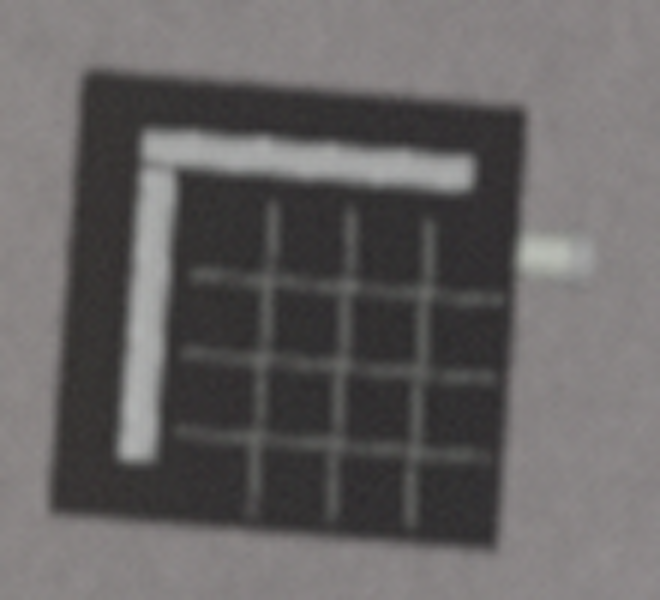

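View pics/z3.png

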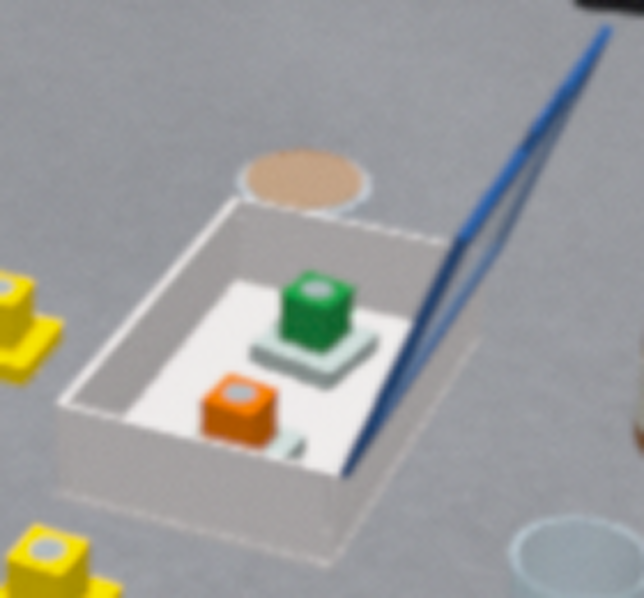

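View pics/z4.png

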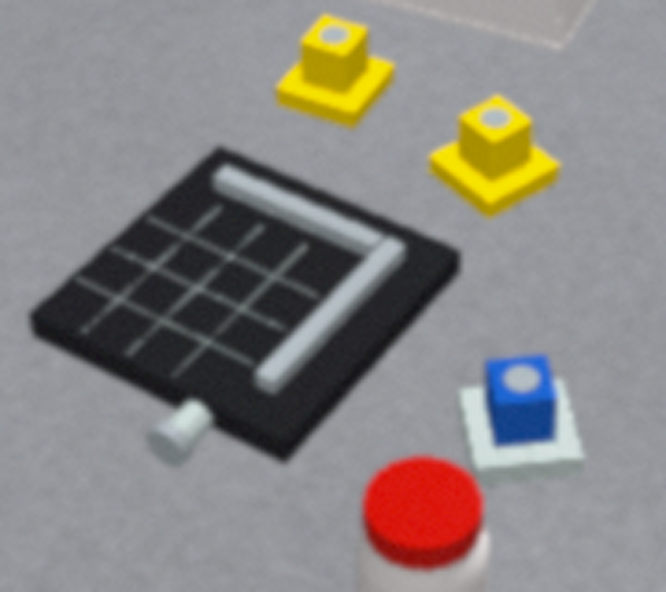

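Run:
```python
from h import *
im=cv2.imread("pics/top0.png"); hsv=cv2.cvtColor(im,cv2.COLOR_BGR2HSV)
def rect(m,z,lab,mn=40):
    cs,_=cv2.findContours(m.astype(np.uint8),cv2.RETR_EXTERNAL,cv2.CHAIN_APPROX_NONE)
    for c in cs:
        if cv2.contourArea(c)<mn: continue
        P=np.array([onz("top",p[0],z)[:2]*1000 for p in c],np.float32)
        print(lab,cv2.minAreaRect(P),cv2.contourArea(c), c.reshape(-1,2).mean(0))
up=cv2.resize(im[150:310,110:270],None,fx=1,fy=1)
H,S,V=cv2.split(hsv)
rect(((H>=3)&(H<17)&(S>120)&(V>190))[:, :],.051,"orange")
# tops of block: red-bright
print(im[236:258:2,222:244:2,2])
def z1(p): return (p[0]/3.7+110-.365,p[1]/3.7+150-.365)
def z2(p): return (p[0]/6+345-.417,p[1]/6+180-.417)
for n,ps,f,z in (("box",[(125,243),(550,215),(567,485),(140,515)],z1,.062),("stage",[(87,70),(525,108),(495,548),(52,512)],z2,.03),
  ("fences in far a,b, left a,b, corner",[(178,176),(473,192),(158,462)],z2,.04),
  ("orange top",[(421,332),(475,332),(475,387),(421,387)],z1,.051),
  ("green top",[(222,346),(276,349),(273,402),(218,400)],z1,.051),
  ("or foot",[(414,316),(504,318),(502,405),(411,402)],z1,.019),
  ("hinge",[(125,240),(550,213)],z1,.0625)):
    P=np.array([onz("top",f(p),z)[:2]*1000 for p in ps]); print(n,P.round(1).tolist(),P.mean(0).round(1))
    for a,b in zip(P,np.roll(P,-1,0)): print("   len %.1f ang %.2f"%(np.hypot(*(b-a)),np.degrees(np.arctan2(*(b-a)[::-1]))))
# lid edge: two views
for p in [(15,102),(517,70)]:
    o,d=ray("top",z1(p))
    for z in (.2,.21,.215,.22): print(p,z,onz("top",z1(p),z))
# yellow tops etc
m=((H>=20)&(H<33)&(S>150)&(V>150)); rect(m,.02,"yellow")
```

```text
orange ((491.4096984863281, 157.9976043701172), (29.19893455505371, 29.874313354492188), 85.5372543334961) 158.0 [230.98 246.56]
[[202 195 196 198 194 197 200 201 210 204 201]
 [207 201 204 199 196 196 194 195 191 194 196]
 [205 221 227 223 222 217 219 219 199 178 195]
 [205 224 230 226 220 221 229 230 204 155 197]
 [200 224 229 200 176 181 215 228 185 158 195]
 [200 226 224 179 172 173 189 227 174 160 195]
 [200 223 225 184 170 174 197 229 161 168 194]
 [197 223 229 220 197 200 224 231 166 172 198]
 [201 223 229 229 229 230 231 233 167 176 195]
 [198 205 209 211 221 221 208 214 174 186 198]
 [198 200 200 198 200 200 197 196 194 198 198]]
box [[556.2, 346.7], [577.1, 98.7], [418.2, 85.7], [397.6, 333.3]] [487.3 216.1]
   len 248.9 ang -85.18
   len 159.4 ang -175.31
   len 248.4 ang 94.76
   len 159.2 ang 4.85
stage [[622.4, -126.7], [611.0, -294.6], [443.4, -283.5], [454.7, -115.1]] [ 532.9 -205. ]
   len 168.2 ang -93.89
   len 168.0 ang 176.23
   len 168.8 ang 86.18
   len 168.2 ang -3.97
fences in far a,b, left a,b, corner [[581.5, -160.0], [577.4, -271.7], [474.1, -153.3]] [ 544
[... 843 characters left out ...]
 0.34931985 0.215     ]
(15, 102) 0.22 [0.61057926 0.34723442 0.22      ]
(517, 70) 0.2 [0.63539053 0.10478976 0.2       ]
(517, 70) 0.21 [0.63338697 0.10369268 0.21      ]
(517, 70) 0.215 [0.6323852  0.10314414 0.215     ]
(517, 70) 0.22 [0.63138342 0.1025956  0.22      ]
yellow ((317.3847961425781, 194.6160430908203), (52.58877944946289, 53.45977783203125), 6.055451393127441) 517.0 [214.98863636 324.        ]
yellow ((468.77008056640625, -8.256858825683594), (50.053955078125, 50.195743560791016), 0.9080734252929688) 458.5 [305.89411765 257.63529412]
yellow ((593.4058227539062, -32.065223693847656), (52.10348129272461, 52.36830139160156), 67.74642944335938) 473.5 [317.18987342 203.75949367]
```

Call:
{"op": "apply_moves", "data": {
  "commands": [
    [0, 0, 0, 0, 0, -0.112],
    [0, 0, 0, 0, 0, -0.112],
    [0, 0, 0, 0, 0, -0.112],
    [0, 0, 0, 0, 0, -0.112],
    [0, 0, 0, 0, 0, -0.112],
    [0, 0, 0, 0, 0, -0.112],
    [0, 0, 0, 0, 0, -0.112],
    [0, 0, 0, 0, 0, -0.112],
    [0, 0, 0, 0, 0, -0.112],
    [0, 0, 0, 0, 0, -0.114]
  ],
  "grip": 0.7
}}

```text
t: 0.93
eef_pos: [0.2276, -0.4727, 0.2306]
tool_rot: [0.705, 0.709, 0.0, -0.001]
ft_force: [0.4, -0.7, -0.9]
opening: 0.703
```

Call:
{"op": "apply_moves", "data": {
  "commands": [
    [30, 12, 0, 0, 0, 0],
    [30, 13, 0, 0, 0, 0],
    [30, 13, 0, 0, 0, 0],
    [30, 13, 0, 0, 0, 0],
    [30, 13, 0, 0, 0, 0],
    [30, 13, 0, 0, 0, 0],
    [30, 13, 0, 0, 0, 0],
    [30, 13, 0, 0, 0, 0],
    [30, 13, 0, 0, 0, 0],
    [30, 13, 0, 0, 0, 0],
    [30, 13, 0, 0, 0, 0],
    [30, 13, 0, 0, 0, 0],
    [30, 13, 0, 0, 0, 0],
    [30, 13, 0, 0, 0, 0],
    [30, 13, 0, 0, 0, 0],
    [30, 13, 0, 0, 0, 0],
    [30, 13, 0, 0, 0, 0],
    [30, 13, 0, 0, 0, 0],
    [30, 13, 0, 0, 0, 0],
    [30, 13, 0, 0, 0, 0]
  ]
}}

```text
t: 2.6
eef_pos: [0.4868, 0.1287, 0.2307]
tool_rot: [0.707, 0.707, -0.0, -0.0]
ft_force: [0.6, -0.5, 0.3]
opening: 0.698
```

Call:
{"op": "apply_moves", "data": {
  "commands": [
    [15, 4, 10, 0, 0, 0],
    [14, 0, 20, 0, 0, 0],
    [0, 0, 25, 0, 0, 0],
    [0, 0, 25, 0, 0, 0],
    [0, 0, 25, 0, 0, 0],
    [0, 0, 25, 0, 0, 0],
    [0, 0, 20, 0, 0, 0],
    [0, 0, 0, 0, 0, 0],
    [0, 0, 0, 0, 0, 0]
  ]
}}

```text
t: 3.35
eef_pos: [0.489, 0.1557, 0.0796]
tool_rot: [0.707, 0.707, -0.002, -0.001]
ft_force: [0.1, 0.4, 0.8]
opening: 0.699
```

Run:
```python
from h import *
from cell import *
s=sense(); print(s['eef_pos'],s['tool_rot'])
a=read_camera("top")[:,:,::-1];b=read_camera("scene")[:,:,::-1]
o=np.hstack([cv2.resize(a[180:300,140:270],None,fx=3,fy=3),cv2.resize(b[120:240,270:400],None,fx=3,fy=3)])
cv2.imwrite("pics/a1.png",o)
```

```text
[0.4890065  0.15569581 0.07961654] [ 0.70708705  0.70712296 -0.00183124 -0.00128821]
```

View pics/a1.png

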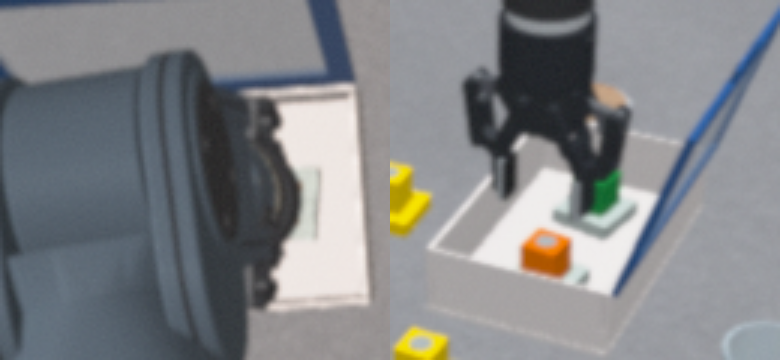

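The view shows the orange block below the open fingers. The block is at about (545,250) in the crop and the jaws straddle it along world x. I'll descend and grip.

Call:
{"op": "apply_moves", "data": {
  "commands": [
    [2, 2, 15, 0, 0, 0],
    [0, 0, 15, 0, 0, 0],
    [0, 0, 15, 0, 0, 0],
    [0, 0, 10, 0, 0, 0],
    [0, 0, 0, 0, 0, 0],
    [0, 0, 0, 0, 0, 0]
  ]
}}

```text
t: 3.95
eef_pos: [0.4932, 0.158, 0.0271]
tool_rot: [0.707, 0.707, 0.0, 0.0]
ft_force: [1.0, -0.5, -0.2]
opening: 0.699
```

Call:
{"op": "apply_moves", "data": {
  "commands": [
    [0, 0, 0, 0, 0, 0],
    [0, 0, 0, 0, 0, 0],
    [0, 0, 0, 0, 0, 0],
    [0, 0, 0, 0, 0, 0],
    [0, 0, 0, 0, 0, 0],
    [0, 0, 0, 0, 0, 0],
    [0, 0, 0, 0, 0, 0],
    [0, 0, 0, 0, 0, 0]
  ],
  "grip": 0
}}

```text
t: 4.62
eef_pos: [0.4943, 0.1583, 0.0282]
tool_rot: [0.707, 0.707, 0.001, 0.001]
ft_force: [0.2, 0.1, 6.3]
opening: 0.359
```

Call:
{"op": "apply_moves", "data": {
  "commands": [
    [0, 0, -10, 0, 0, 0],
    [0, 0, -15, 0, 0, 0],
    [0, 0, -20, 0, 0, 0],
    [0, 0, -25, 0, 0, 0],
    [0, 0, -25, 0, 0, 0],
    [0, 0, -20, 0, 0, 0],
    [0, 0, -15, 0, 0, 0],
    [0, 0, 0, 0, 0, 0]
  ]
}}

```text
t: 5.28
eef_pos: [0.4946, 0.1584, 0.1603]
tool_rot: [0.707, 0.707, 0.003, 0.002]
ft_force: [0.6, 0.6, -1.1]
opening: 0.366
```

Run:
```python
from h import *
from cell import *
s=sense(); print(s['eef_pos'],s['tool_rot'],s['ft_force'])
b=read_camera("scene")[:,:,::-1]
cv2.imwrite("pics/a2.png",cv2.resize(b[80:240,260:410],None,fx=3.5,fy=3.5))
```

```text
[0.49463347 0.15835041 0.16025843] [0.70708302 0.70712399 0.00250026 0.00173469] [ 0.64935289  0.58729087 -1.1111391 ]
```

View pics/a2.png

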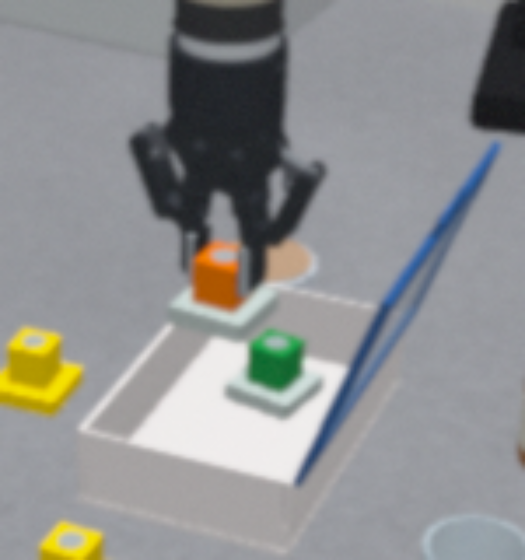

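Call:
{"op": "apply_moves", "data": {
  "commands": [
    [-12, 1, 0, 0, 0, 0],
    [-24, 2, 0, 0, 0, 0],
    [-24, 2, 0, 0, 0, 0],
    [-24, 2, 0, 0, 0, 0],
    [-24, 2, 0, 0, 0, 0],
    [-24, 2, 0, 0, 0, 0],
    [-24, 2, 0, 0, 0, 0],
    [-24, 2, 0, 0, 0, 0],
    [-24, 2, 0, 0, 0, 0],
    [-24, 2, 0, 0, 0, 0],
    [-24, 2, 0, 0, 0, 0],
    [-24, 3, 0, 0, 0, 0],
    [-24, 3, 0, 0, 0, 0],
    [-24, 3, 0, 0, 0, 0],
    [-24, 3, 0, 0, 0, 0],
    [-18, 0, 0, 0, 0, 0],
    [0, 0, 0, 0, 0, 0.068],
    [0, 0, 0, 0, 0, 0]
  ]
}}

```text
t: 6.83
eef_pos: [0.5237, -0.2092, 0.1534]
tool_rot: [0.732, 0.681, -0.001, -0.002]
ft_force: [-0.3, 0.5, -2.8]
opening: 0.362
```

Call:
{"op": "apply_moves", "data": {
  "commands": [
    [0, 0, 15, 0, 0, 0],
    [0, 0, 25, 0, 0, 0],
    [0, 0, 20, 0, 0, 0],
    [0, 0, 15, 0, 0, 0],
    [0, 0, 10, 0, 0, 0],
    [0, 0, 5, 0, 0, 0],
    [0, 0, 0, 0, 0, 0],
    [0, 0, 0, 0, 0, 0]
  ]
}}

```text
t: 7.5
eef_pos: [0.5257, -0.2079, 0.0665]
tool_rot: [0.731, 0.683, -0.0, -0.0]
ft_force: [-0.7, 0.5, -1.7]
opening: 0.359
```

Run:
```python
from h import *
from cell import *
s=sense(); print(s['eef_pos'],s['tool_rot'],s['ft_force'])
b=read_camera("scene")[:,:,::-1]
cv2.imwrite("pics/a3.png",cv2.resize(b[210:360,180:340],None,fx=3.7,fy=3.7))
```

```text
[ 0.52573575 -0.20790872  0.06645966] [ 7.30524572e-01  6.82886409e-01 -1.26034947e-05 -3.47619718e-05] [-0.71022766  0.47627098 -1.73633869]
```

View pics/a3.png

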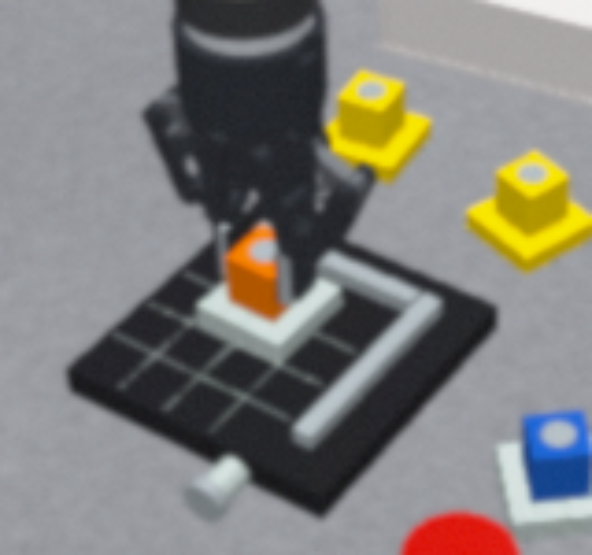

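The orange holder hangs just above the stage, centred around (265,290) in the crop and clear of both fences. I'll lower it until it touches.

Call:
{"op": "apply_moves", "data": {
  "commands": [
    [0, 0, 5, 0, 0, 0],
    [0, 0, 4, 0, 0, 0],
    [0, 0, 2, 0, 0, 0],
    [0, 0, 1, 0, 0, 0],
    [0, 0, 0, 0, 0, 0],
    [0, 0, 0, 0, 0, 0],
    [0, 0, 0, 0, 0, 0]
  ]
}}

```text
t: 8.13
eef_pos: [0.5259, -0.2081, 0.0545]
tool_rot: [0.731, 0.683, 0.0, 0.0]
ft_force: [-0.2, 0.9, -2.8]
opening: 0.361
```

Call:
{"op": "apply_moves", "data": {
  "commands": [
    [0, 0, 1, 0, 0, 0],
    [0, 0, 0, 0, 0, 0],
    [0, 0, 1, 0, 0, 0],
    [0, 0, 0, 0, 0, 0],
    [0, 0, 0, 0, 0, 0]
  ]
}}

```text
t: 8.55
eef_pos: [0.5262, -0.2082, 0.0532]
tool_rot: [0.731, 0.683, 0.0, 0.001]
ft_force: [-0.9, 1.7, 2.8]
opening: 0.363
```

Call:
{"op": "apply_moves", "data": {
  "commands": [
    [0, 0, 0, 0, 0, 0],
    [0, 0, 0, 0, 0, 0],
    [0, 0, 0, 0, 0, 0],
    [0, 0, 0, 0, 0, 0],
    [0, 0, 0, 0, 0, 0],
    [0, 0, 0, 0, 0, 0]
  ],
  "grip": 0.65
}}

```text
t: 9.05
eef_pos: [0.5258, -0.208, 0.0522]
tool_rot: [0.731, 0.683, -0.0, -0.0]
ft_force: [-0.0, 0.2, -0.2]
opening: 0.654
```

Call:
{"op": "apply_moves", "data": {
  "commands": [
    [0, 0, -10, 0, 0, 0],
    [0, 0, -20, 0, 0, 0],
    [0, 0, -30, 0, 0, 0],
    [0, 0, -30, 0, 0, 0],
    [0, 0, -30, 0, 0, 0],
    [0, 0, -30, 0, 0, 0],
    [0, 0, -20, 0, 0, 0],
    [0, 0, 0, 0, 0, 0],
    [0, 0, 0, 0, 0, 0]
  ]
}}

```text
t: 9.8
eef_pos: [0.5269, -0.2086, 0.2251]
tool_rot: [0.731, 0.683, 0.001, 0.002]
ft_force: [-0.1, -0.0, -0.2]
opening: 0.648
```

Call:
{"op": "apply_moves", "data": {
  "commands": [
    [0, 0, 0, 0, 0, -0.1147],
    [0, 0, 0, 0, 0, -0.1147],
    [0, 0, 0, 0, 0, -0.1147],
    [0, 0, 0, 0, 0, -0.1147],
    [0, 0, 0, 0, 0, -0.1147],
    [0, 0, 0, 0, 0, -0.1147],
    [0, 0, 0, 0, 0, -0.1147],
    [0, 0, 0, 0, 0, -0.1147],
    [0, 0, 0, 0, 0, -0.1147],
    [0, 0, 0, 0, 0, -0.1147],
    [0, 0, 0, 0, 0, -0.1147],
    [0, 0, 0, 0, 0, -0.1147],
    [0, 0, 0, 0, 0, -0.1147],
    [0, 0, 0, 0, 0, -0.1147],
    [0, 0, 0, 0, 0, -0.1147],
    [0, 0, 0, 0, 0, 0]
  ],
  "grip": 0
}}

```text
t: 11.13
eef_pos: [0.5249, -0.2075, 0.2204]
tool_rot: [-0.042, 0.999, 0.001, -0.002]
ft_force: [0.0, 0.8, 0.8]
opening: 0.001
```

Call:
{"op": "apply_moves", "data": {
  "commands": [
    [-16, 20, 0, 0, 0, 0],
    [-16, 20, 0, 0, 0, 0],
    [-16, 20, 0, 0, 0, 0],
    [-16, 20, 0, 0, 0, 0],
    [-16, 20, 0, 0, 0, 0],
    [-16, 20, 0, 0, 0, 0],
    [-16, 20, 5, 0, 0, 0],
    [-16, 20, 10, 0, 0, 0],
    [-16, 20, 10, 0, 0, 0],
    [-16, 15, 10, 0, 0, 0],
    [0, 0, 0, 0, 0, 0],
    [0, 0, 0, 0, 0, 0]
  ]
}}

```text
t: 12.13
eef_pos: [0.6684, 0.0005, 0.1843]
tool_rot: [-0.041, 0.999, 0.0, -0.003]
ft_force: [-0.6, -0.1, -0.4]
opening: 0.002
```

Run:
```python
from h import *
from cell import *
s=sense(); print(s['eef_pos'],s['tool_rot'],s['ft_force'],s['joint_positions'],s['opening'])
b=read_camera("scene")[:,:,::-1]
cv2.imwrite("pics/a4.png",cv2.resize(b[40:340,180:500],None,fx=2,fy=2))
a=read_camera("top")[:,:,::-1]
cv2.imwrite("pics/a5.png",cv2.resize(a[80:310,100:460],None,fx=2.2,fy=2.2))
```

```text
[6.68351511e-01 5.11672649e-04 1.84285057e-01] [-4.06740116e-02  9.99169135e-01  1.75443380e-04 -2.57552614e-03] [-0.60090381 -0.10757092 -0.3691785 ] [-9.93232494e-02  4.36591077e-01  4.65791764e-01  1.60514663e+00
 -3.71383356e-04 -1.80693034e-01] 0.0024324756110844377
```

View pics/a4.png

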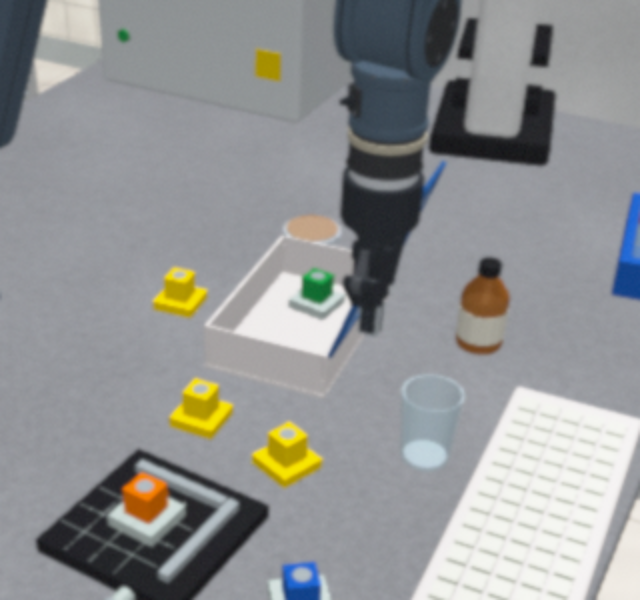

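View pics/a5.png

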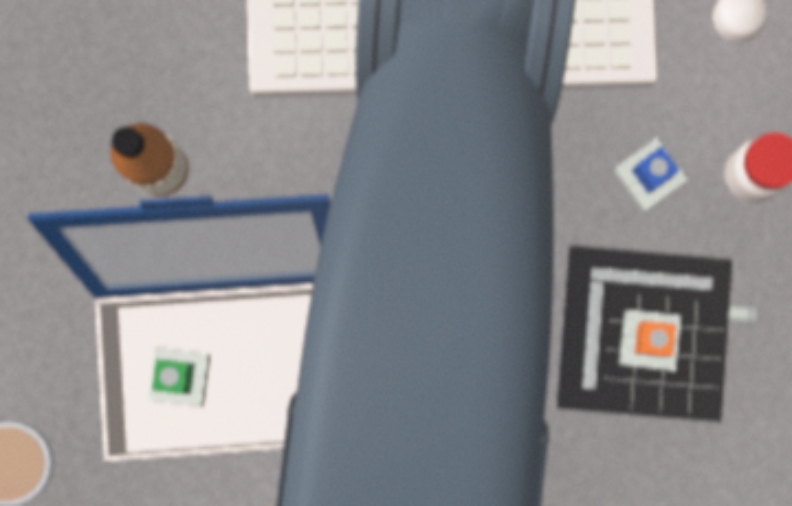

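The scene view shows orange standing free on the stage at about (147,505) in the crop. The closed fingers are at about (372,330), to the right of the lid. I'll check where the fingertips are against the TCP.

Run:
```python
from h import *
for z in (.184,.175,.165): print(z,(proj("scene",[.668,.0005,z])-[180,40])*2)
# lid edge corners in scene z3 crop: near top? (605,28)
c=lambda p:(p[0]/4.6+270-.39,p[1]/4.6+115-.39)
th=1.9
for th in (1.6,1.7,1.8,1.9):
  h=np.array([.568,.2227,.0625]);yx=np.array([np.cos(np.radians(94.7)),np.sin(np.radians(94.7)),0]);bx=np.array([yx[1],-yx[0],0])
  e=h-bx*.16*np.cos(th)+np.array([0,0,.16*np.sin(th)])
  print(th,e,[proj("top",e+s*.125*yx).round(1) for s in(1,-1)],[proj("scene",e+s*.125*yx).round(1) for s in(1,-1)])
print("obs top",(15/3.7+110,102/3.7+150),(517/3.7+110,70/3.7+150),"scene",c((605,28)))
```

```text
0.184 [367.82801219 332.26691806]
0.175 [367.21674014 339.62820398]
0.165 [366.54434936 347.7255163 ]
1.6 [0.57265621 0.22308281 0.22243178] [array([112. , 203.5]), array([250.9, 194.8])] [array([382.7, 113.9]), array([347.5, 158.6])]
1.7 [0.5885458  0.22438917 0.22116637] [array([111.8, 194.8]), array([250.5, 186.2])] [array([388.8, 115.6]), array([354.4, 160.7])]
1.8 [0.6042301  0.22567866 0.21831562] [array([112.1, 186.4]), array([250.1, 177.9])] [array([394.8, 117.8]), array([361.2, 163.3])]
1.9 [0.6195524  0.22693838 0.21390801] [array([112.7, 178.5]), array([249.8, 170.1])] [array([400.6, 120.6]), array([367.8, 166.6])]
obs top (114.05405405405405, 177.56756756756755) (249.7297297297297, 168.9189189189189) scene (401.13173913043477, 120.69695652173912)
```

Call:
{"op": "apply_moves", "data": {
  "commands": [
    [0, 10, 0, 0, 0, 0],
    [0, 20, 0, 0, 0, 0],
    [0, 25, 0, 0, 0, 0],
    [0, 25, 0, 0, 0, 0],
    [0, 25, 0, 0, 0, 0],
    [0, 20, 0, 0, 0, 0],
    [0, 15, 0, 0, 0, 0],
    [0, 10, 0, 0, 0, 0],
    [0, 0, 0, 0, 0, 0]
  ]
}}

```text
t: 12.98
eef_pos: [0.6568, 0.1507, 0.1879]
tool_rot: [-0.042, 0.999, 0.0, 0.0]
ft_force: [0.2, 0.8, 0.3]
opening: 0.002
```

Call:
{"op": "apply_moves", "data": {
  "commands": [
    [6, 0, 0, 0, 0, 0],
    [6, 0, 0, 0, 0, 0],
    [6, 0, 0, 0, 0, 0],
    [6, 0, 0, 0, 0, 0],
    [6, 0, 0, 0, 0, 0],
    [6, 0, 0, 0, 0, 0]
  ]
}}

```text
t: 13.48
eef_pos: [0.6206, 0.1453, 0.1875]
tool_rot: [-0.04, 0.999, -0.0, 0.0]
ft_force: [0.5, 0.9, 0.9]
opening: -0.0
```

Run:
```python
from h import *
from cell import *
s=sense(); print(s['eef_pos'],s['tool_rot'],s['ft_force'],s['joint_positions'],s['opening'])
b=read_camera("scene")[:,:,::-1]
cv2.imwrite("pics/a6.png",cv2.resize(b[40:240,250:450],None,fx=2.7,fy=2.7))
```

```text
[0.62059428 0.14527963 0.18754924] [-4.03972634e-02  9.99183687e-01 -3.16006912e-05  1.41507083e-04] [0.52865306 0.86615621 0.88505272] [ 1.24843925e-01  3.41465052e-01  3.49340492e-01  1.57839509e+00
 -8.68443270e-05  4.40273936e-02] -2.2381193512101946e-07
```

View pics/a6.png

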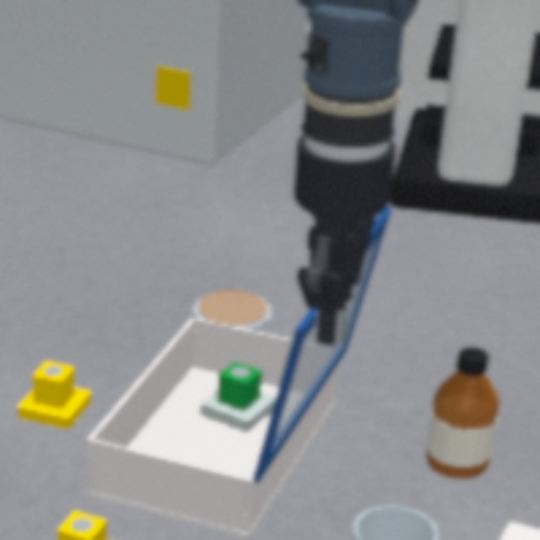

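The finger is behind the frame and the lid is swinging upright with it. I'll keep pulling.

Call:
{"op": "apply_moves", "data": {
  "commands": [
    [6, 0, 0, 0, 0, 0],
    [6, 0, 0, 0, 0, 0],
    [6, 0, 0, 0, 0, 0],
    [6, 0, 0, 0, 0, 0],
    [6, 0, 0, 0, 0, 0],
    [6, 0, 0, 0, 0, 0],
    [6, 0, 0, 0, 0, 0],
    [6, 0, 0, 0, 0, 0],
    [6, 0, 0, 0, 0, 0],
    [6, 0, 0, 0, 0, 0],
    [0, 0, 0, 0, 0, 0],
    [0, 0, 0, 0, 0, 0],
    [0, 0, 0, 0, 0, 0],
    [0, 0, 0, 0, 0, 0],
    [0, 0, 0, 0, 0, 0],
    [0, 0, 0, 0, 0, 0]
  ]
}}

```text
t: 14.87
eef_pos: [0.5616, 0.141, 0.1872]
tool_rot: [-0.041, 0.999, -0.0, -0.0]
ft_force: [0.8, 0.1, 0.3]
opening: -0.003
```

Run:
```python
from h import *
from cell import *
s=sense(); print(s['eef_pos'],s['ft_force'])
b=read_camera("scene")[:,:,::-1]
cv2.imwrite("pics/a7.png",cv2.resize(b[40:340,180:450],None,fx=2,fy=2))
```

```text
[0.5615979  0.14103545 0.18718885] [0.78283475 0.11741055 0.28597742]
```

View pics/a7.png

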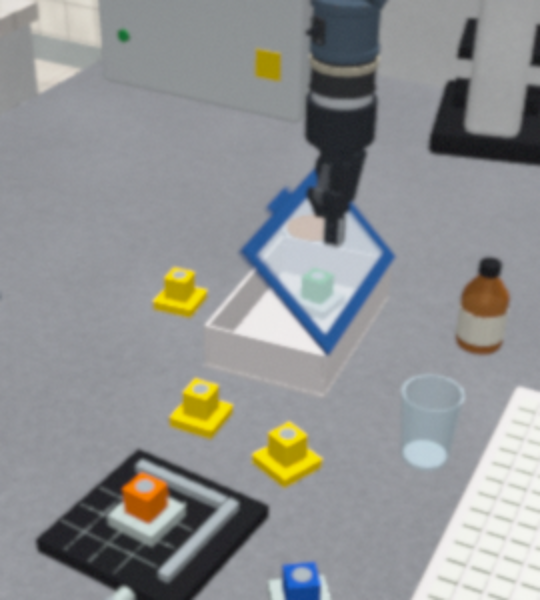

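The lid has passed upright and is falling. I'll turn the tool back while it settles.

Call:
{"op": "apply_moves", "data": {
  "commands": [
    [0, 0, 0, 0, 0, 0.1147],
    [0, 0, 0, 0, 0, 0.1147],
    [0, 0, 0, 0, 0, 0.1147],
    [0, 0, 0, 0, 0, 0.1147],
    [0, 0, 0, 0, 0, 0.1147],
    [0, 0, 0, 0, 0, 0.1147],
    [0, 0, 0, 0, 0, 0.1147],
    [0, 0, 0, 0, 0, 0.1147],
    [0, 0, 0, 0, 0, 0.1147],
    [0, 0, 0, 0, 0, 0.1147],
    [0, 0, 0, 0, 0, 0.1147],
    [0, 0, 0, 0, 0, 0.1147],
    [0, 0, 0, 0, 0, 0.1147],
    [0, 0, 0, 0, 0, 0.1147],
    [0, 0, 0, 0, 0, 0.1147],
    [0, 0, 0, 0, 0, 0]
  ],
  "grip": 0.65
}}

```text
t: 16.25
eef_pos: [0.5615, 0.1411, 0.1872]
tool_rot: [0.731, 0.682, -0.0, -0.0]
ft_force: [0.7, -1.5, -0.3]
opening: 0.651
```

Run:
```python
from h import *
from cell import *
s=sense(); print(s['eef_pos'],s['tool_rot'],s['ft_force'])
b=read_camera("scene")[:,:,::-1]
cv2.imwrite("pics/a8.png",cv2.resize(b[40:340,180:450],None,fx=2,fy=2))
a=read_camera("top")[:,:,::-1]
cv2.imwrite("pics/a9.png",a)
cv2.imwrite("pics/a9z.png",cv2.resize(a[180:280,345:455],None,fx=6,fy=6,interpolation=cv2.INTER_CUBIC)[:600,:800])
```

```text
[0.56149933 0.14106821 0.18721753] [ 7.31388992e-01  6.81960513e-01 -3.27055422e-05 -3.26347800e-05] [ 0.74287183 -1.48628741 -0.33065356]
```

View pics/a8.png

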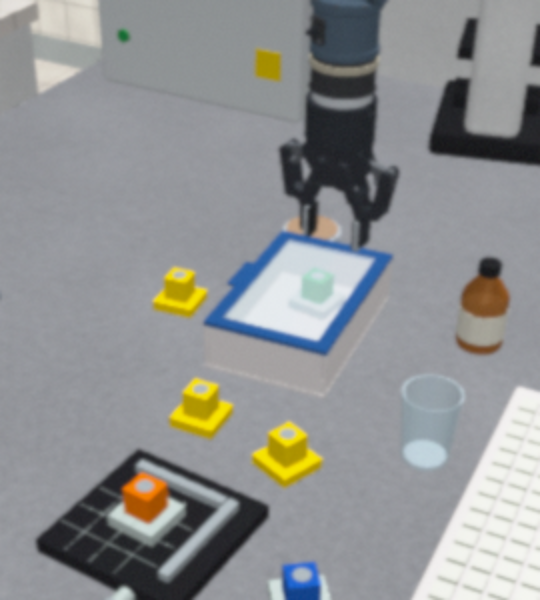

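View pics/a9z.png

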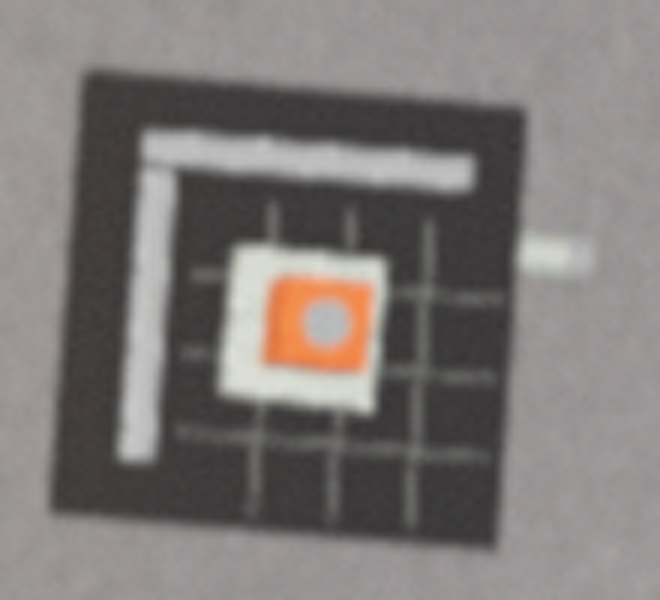

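The lid is shut and flat, with green visible under it. Orange stands on the stage with about 10 mm to the left fence and 15 mm to the far one. I'll measure its pose against the fences.

Run:
```python
from h import *
im=cv2.imread("pics/a9.png"); g=cv2.cvtColor(im,cv2.COLOR_BGR2GRAY)
hsv=cv2.cvtColor(im,cv2.COLOR_BGR2HSV)
x0,y0,k=345,180,8
up=cv2.resize(im[180:280,345:455],None,fx=k,fy=k,interpolation=cv2.INTER_CUBIC)
H,S,V=cv2.split(cv2.cvtColor(up,cv2.COLOR_BGR2HSV))
def rect(m,z,l,mn=2000):
    cs,_=cv2.findContours(m.astype(np.uint8),cv2.RETR_EXTERNAL,cv2.CHAIN_APPROX_NONE)
    for c in cs:
        if cv2.contourArea(c)<mn: continue
        P=np.array([onz("top",((p[0][0]+.5)/k+x0-.5,(p[0][1]+.5)/k+y0-.5),z)[:2]*1000 for p in c],np.float32)
        (cx,cy),(w,h),a=cv2.minAreaRect(P); print(l,round(cx,1),round(cy,1),round(w,1),round(h,1),round(a,2),cv2.contourArea(c))
foot=(V>130)|((S>100)&(V>120)&(H<20))
rect(foot,.044,"bright z.044")
rect(foot,.04,"bright z.040")
rect((S>100)&(H<20)&(V>200),.076,"orange")
dark=((V<110)).astype(np.uint8); dark=cv2.morphologyEx(dark,cv2.MORPH_CLOSE,np.ones((9,9)))
full=cv2.morphologyEx(dark,cv2.MORPH_CLOSE,np.ones((41,41)))
rect(dark,.03,"stage")
```

```text
Traceback (most recent call last):
  File "h.py", line 7, in onz
    o,d=ray(n,uv);return (o+d*(z-o[2])/d[2])
        ~~~^^^^^^
  File "h.py", line 4, in ray
    c=get_calibration(n);R=np.array(c['R']);t=np.array(c['t'])
ValueError: time passes only in moves, steps and waits
```

```bash
sed -i 's/from cell import get_calibration/from cell import get_calibration as _g\nimport functools\nget_calibration=functools.lru_cache(None)(_g)/' h.py
python3 - <<'E'
from h import *
im=cv2.imread("pics/a9.png")
x0,y0,k=345,180,8
up=cv2.resize(im[180:280,345:455],None,fx=k,fy=k,interpolation=cv2.INTER_CUBIC)
H,S,V=cv2.split(cv2.cvtColor(up,cv2.COLOR_BGR2HSV))
def rect(m,z,l,mn=2000):
    cs,_=cv2.findContours(m.astype(np.uint8),cv2.RETR_EXTERNAL,cv2.CHAIN_APPROX_NONE)
    for c in cs:
        if cv2.contourArea(c)<mn or cv2.contourArea(c)>6e5: continue
        P=np.array([onz("top",((p[0][0]+.5)/k+x0-.5,(p[0][1]+.5)/k+y0-.5),z)[:2]*1000 for p in c],np.float32)
        (cx,cy),(w,h),a=cv2.minAreaRect(P); print(l,round(cx,1),round(cy,1),round(w,1),round(h,1),round(a,2),cv2.contourArea(c))
foot=(V>150)|((S>100)&(V>120)&(H<20))
foot[:60]=0;foot[-60:]=0;foot[:,:75]=0;foot[:,690:]=0
foot=cv2.morphologyEx(foot.astype(np.uint8),cv2.MORPH_OPEN,np.ones((21,21)))
rect(foot,.044,"bright z.044")
rect((S>100)&(H<20)&(V>200),.076,"orange")
dark=((V<110)).astype(np.uint8); dark=cv2.morphologyEx(dark,cv2.MORPH_CLOSE,np.ones((9,9)))
rect(dark,.03,"stage")
E
```

```text
bright z.044 443.9 -158.6 8.1 27.5 0.77 2342.5
bright z.044 444.8 -127.5 10.6 25.2 0.77 2998.0
bright z.044 525.2 -206.7 59.1 57.8 84.27 40946.0
bright z.044 532.7 -204.0 123.5 122.7 86.07 31771.0
bright z.044 622.8 -210.7 17.3 152.9 1.1 23237.0
bright z.044 618.5 -118.8 22.4 11.3 0.58 2194.0
orange 524.6 -204.6 37.4 32.3 85.95 15347.0
stage 532.7 -204.7 171.6 169.6 86.06 352630.5
```

Call:
{"op": "apply_moves", "data": {
  "commands": [
    [-10, 0, 0, 0, 0, 0],
    [-20, -1, 0, 0, 0, 0],
    [-25, -1, 0, 0, 0, 0],
    [-25, -1, 0, 0, 0, 0],
    [-25, -1, 0, 0, 0, 0],
    [-25, -1, 0, 0, 0, 0],
    [-25, -1, 0, 0, 0, 0],
    [-25, -1, 0, 0, 0, 0],
    [-25, -1, 0, 0, 0, 0],
    [-25, -1, 0, 0, 0, 0],
    [-25, -1, 0, 0, 0, 0],
    [-25, -1, 0, 0, 0, 0],
    [-25, 0, 0, 0, 0, 0],
    [-25, 0, 0, 0, 0, 0],
    [-20, 0, 0, 0, 0, 0],
    [0, 0, 0, 0, 0, 0],
    [0, 0, 0, 0, 0, 0]
  ]
}}

```text
t: 17.77
eef_pos: [0.526, -0.2087, 0.1871]
tool_rot: [0.731, 0.682, -0.0, -0.0]
ft_force: [-0.2, 0.8, 0.4]
opening: 0.649
```

Call:
{"op": "apply_moves", "data": {
  "commands": [
    [0, 0, 10, 0, 0, 0],
    [0, 0, 20, 0, 0, 0],
    [0, 0, 20, 0, 0, 0],
    [0, 0, 10, 0, 0, 0],
    [0, 0, 0, 0, 0, 0],
    [0, 0, 0, 0, 0, 0]
  ]
}}

```text
t: 18.27
eef_pos: [0.5261, -0.2062, 0.1264]
tool_rot: [0.73, 0.683, -0.0, -0.001]
ft_force: [-0.5, 0.3, -0.7]
opening: 0.653
```

Run:
```python
from h import *
from cell import *
s=sense(); print(s['eef_pos'],s['tool_rot'],s['ft_force'])
b=read_camera("scene")[:,:,::-1]
cv2.imwrite("pics/b1.png",cv2.resize(b[190:360,180:340],None,fx=3.4,fy=3.4))
```

```text
[ 0.52605797 -0.2062135   0.12644583] [ 7.30227862e-01  6.83202806e-01 -2.98257896e-04 -1.05196527e-03] [-0.50882086  0.29454101 -0.66475568]
```

View pics/b1.png

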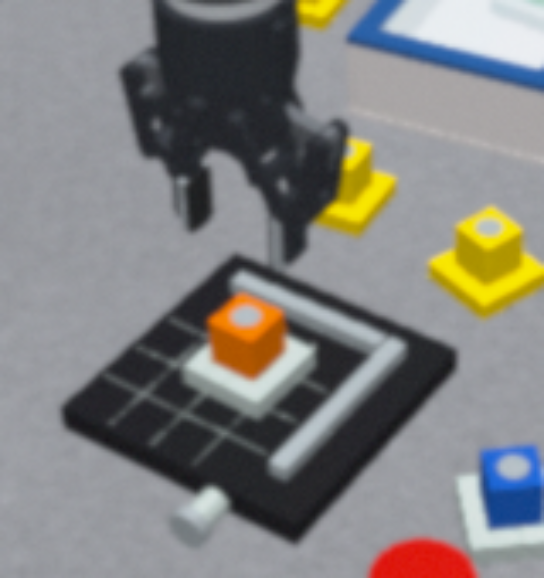

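The open jaws hang centred above the orange block, which is at (247,330) in the crop. I'll descend and grip it.

Call:
{"op": "apply_moves", "data": {
  "commands": [
    [0, 0, 15, 0, 0, 0],
    [0, 0, 20, 0, 0, 0],
    [0, 0, 15, 0, 0, 0],
    [0, 0, 10, 0, 0, 0],
    [0, 0, 8, 0, 0, 0],
    [0, 0, 0, 0, 0, 0],
    [0, 0, 0, 0, 0, 0]
  ]
}}

```text
t: 18.9
eef_pos: [0.527, -0.2075, 0.0599]
tool_rot: [0.731, 0.683, 0.0, 0.0]
ft_force: [-1.0, -0.2, 0.6]
opening: 0.652
```

Call:
{"op": "apply_moves", "data": {
  "commands": [
    [0, 0, 0, 0, 0, 0],
    [0, 0, 0, 0, 0, 0],
    [0, 0, 0, 0, 0, 0],
    [0, 0, 0, 0, 0, 0],
    [0, 0, 0, 0, 0, 0],
    [0, 0, 0, 0, 0, 0],
    [0, 0, 0, 0, 0, 0],
    [0, 0, 0, 0, 0, 0]
  ],
  "grip": 0
}}

```text
t: 19.57
eef_pos: [0.5278, -0.208, 0.061]
tool_rot: [0.731, 0.683, 0.001, 0.002]
ft_force: [-0.3, 0.1, 5.9]
opening: 0.354
```

Call:
{"op": "apply_moves", "data": {
  "commands": [
    [3, 3, 0, 0, 0, 0],
    [3, 3, 0, 0, 0, 0],
    [3, 3, 0, 0, 0, 0],
    [3, 3, 0, 0, 0, 0],
    [3, 3, 0, 0, 0, 0],
    [3, 3, 0, 0, 0, 0],
    [2, 2, 0, 0, 0, 0],
    [1, 1, 0, 0, 0, 0],
    [0, 0, 0, 0, 0, 0],
    [0, 0, 0, 0, 0, 0]
  ]
}}

```text
t: 20.4
eef_pos: [0.5498, -0.1889, 0.061]
tool_rot: [0.731, 0.683, -0.0, 0.002]
ft_force: [-2.3, -1.0, 5.9]
opening: 0.355
```

Call:
{"op": "apply_moves", "data": {
  "commands": [
    [1, 1, 0, 0, 0, 0],
    [1, 1, 0, 0, 0, 0],
    [1, 1, 0, 0, 0, 0],
    [0, 0, 0, 0, 0, 0],
    [0, 0, 0, 0, 0, 0]
  ]
}}

```text
t: 20.82
eef_pos: [0.5528, -0.1863, 0.0611]
tool_rot: [0.731, 0.682, -0.0, 0.002]
ft_force: [-1.4, -0.8, 6.7]
opening: 0.355
```

Call:
{"op": "apply_moves", "data": {
  "commands": [
    [1, 1, 0, 0, 0, 0],
    [1, 1, 0, 0, 0, 0],
    [0, 0, 0, 0, 0, 0],
    [0, 0, 0, 0, 0, 0]
  ]
}}

```text
t: 21.15
eef_pos: [0.5542, -0.1853, 0.0611]
tool_rot: [0.731, 0.682, -0.002, 0.002]
ft_force: [-4.3, -3.5, 6.9]
opening: 0.351
```

Call:
{"op": "apply_moves", "data": {
  "commands": [
    [1, 1, 0, 0, 0, 0],
    [0, 0, 0, 0, 0, 0],
    [0, 0, 0, 0, 0, 0],
    [0, 0, 0, 0, 0, 0]
  ]
}}

```text
t: 21.48
eef_pos: [0.5547, -0.1852, 0.0611]
tool_rot: [0.731, 0.682, -0.003, 0.002]
ft_force: [-4.7, -4.3, 6.9]
opening: 0.357
```

Call:
{"op": "apply_moves", "data": {
  "commands": [
    [1, 1, 0, 0, 0, 0],
    [0, 0, 0, 0, 0, 0],
    [0, 0, 0, 0, 0, 0],
    [0, 0, 0, 0, 0, 0]
  ]
}}

```text
t: 21.82
eef_pos: [0.5554, -0.1852, 0.0612]
tool_rot: [0.731, 0.682, -0.004, 0.002]
ft_force: [-5.6, -5.9, 7.2]
opening: 0.354
```

Run:
```python
from h import *
from cell import *
s=sense(); print(s['eef_pos'],s['tool_rot'],s['ft_force'],s['torque'])
b=read_camera("scene")[:,:,::-1]
cv2.imwrite("pics/b2.png",cv2.resize(b[210:350,190:340],None,fx=4.2,fy=4.2,interpolation=cv2.INTER_CUBIC))
a=read_camera("top")[:,:,::-1]
cv2.imwrite("pics/b3.png",cv2.resize(a[180:280,345:455],None,fx=6,fy=6,interpolation=cv2.INTER_CUBIC))
```

```text
[ 0.55544911 -0.18515663  0.06122734] [ 0.73119005  0.68216074 -0.00350968  0.00234876] [-5.60016439 -5.86669314  7.15087065] [-1.33722222  1.15206215  0.26654679]
```

View pics/b2.png

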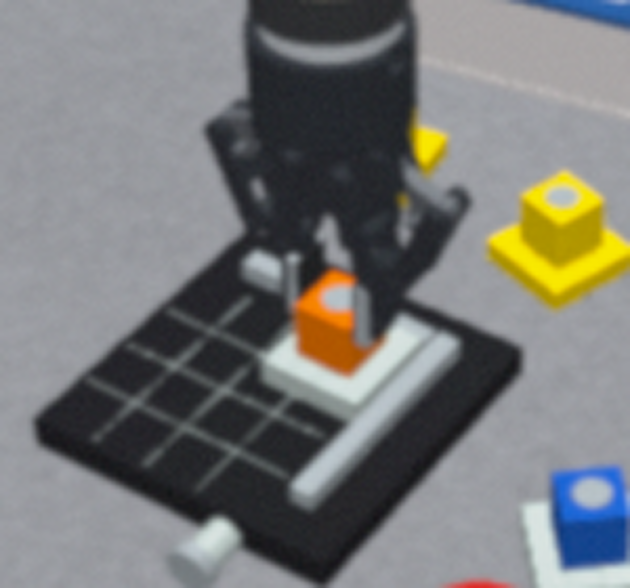

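View pics/b3.png

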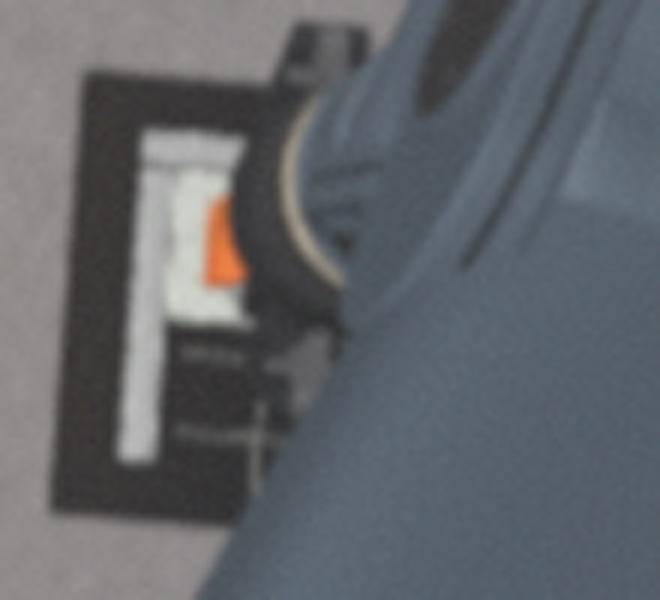

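Both fences look touched: the foot lies along the left bar at (170,250) and meets the far bar at (200,170) in the top crop. I'll build up the push until neither direction still creeps.

Call:
{"op": "apply_moves", "data": {
  "commands": [
    [0, 1, 0, 0, 0, 0],
    [0, 1, 0, 0, 0, 0],
    [0, 0, 0, 0, 0, 0],
    [0, 0, 0, 0, 0, 0],
    [0, 0, 0, 0, 0, 0]
  ]
}}

```text
t: 22.33
eef_pos: [0.5573, -0.1853, 0.0612]
tool_rot: [0.731, 0.682, -0.004, 0.002]
ft_force: [-5.4, -6.5, 7.8]
opening: 0.358
```

Call:
{"op": "apply_moves", "data": {
  "commands": [
    [1, 1, 0, 0, 0, 0],
    [1, 1, 0, 0, 0, 0],
    [0, 0, 0, 0, 0, 0],
    [0, 0, 0, 0, 0, 0],
    [0, 0, 0, 0, 0, 0]
  ]
}}

```text
t: 22.75
eef_pos: [0.5575, -0.1851, 0.0614]
tool_rot: [0.731, 0.682, -0.006, 0.002]
ft_force: [-9.9, -9.3, 10.2]
opening: 0.357
```

Run:
```python
from cell import *
from scipy.spatial.transform import Rotation as R
s=sense(); r=R.from_quat(s['tool_rot']); print(s['ft_force'],s['torque'],r.as_matrix().round(4),s['eef_pos'])
import cv2
b=read_camera("scene")[:,:,::-1]
cv2.imwrite("pics/b4.png",cv2.resize(b[230:330,220:330],None,fx=5.5,fy=5.5,interpolation=cv2.INTER_CUBIC))
```

```text
[-9.89409631 -9.32862437 10.20928083] [-2.04383612  2.18646697  0.40585597] [[ 0.0701  0.9975 -0.0064]
 [ 0.9975 -0.0702 -0.0118]
 [-0.0122 -0.0055 -0.9999]] [ 0.55750123 -0.18509406  0.06141665]
```

View pics/b4.png

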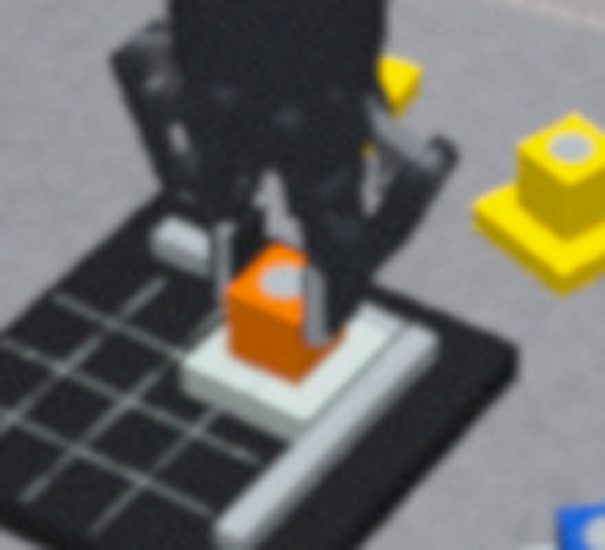

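Call:
{"op": "apply_moves", "data": {
  "commands": [
    [0, 0, 0, -0.003, 0.006, 0],
    [0, 0, 0, -0.003, 0.006, 0],
    [0, 0, 0, 0, 0, 0],
    [0, 0, 0, 0, 0, 0],
    [0, 0, 0, 0, 0, 0]
  ]
}}

```text
t: 23.22
eef_pos: [0.5574, -0.1853, 0.0612]
tool_rot: [0.732, 0.682, -0.0, 0.0]
ft_force: [-9.4, -10.1, 9.9]
opening: 0.355
```

Run:
```python
from cell import *
from scipy.spatial.transform import Rotation as R
s=sense(); r=R.from_quat(s['tool_rot']); print(s['ft_force'],s['torque'],r.as_matrix().round(4)[2],s['eef_pos'])
```

```text
[ -9.36505932 -10.06051904   9.94303353] [-2.17117753  2.18459923  0.38796776] [-6.e-04  3.e-04 -1.e+00] [ 0.55740848 -0.18532473  0.06117351]
```

Call:
{"op": "apply_moves", "data": {
  "commands": [
    [1, 1, 0, -0.001, 0.001, 0],
    [1, 1, 0, -0.001, 0.001, 0],
    [1, 1, 0, -0.001, 0.001, 0],
    [0, 0, 0, 0, 0, 0],
    [0, 0, 0, 0, 0, 0],
    [0, 0, 0, 0, 0, 0],
    [0, 0, 0, 0, 0, 0]
  ]
}}

```text
t: 23.8
eef_pos: [0.5575, -0.1851, 0.0613]
tool_rot: [0.732, 0.681, -0.002, 0.0]
ft_force: [-16.9, -15.1, 13.8]
opening: 0.357
```

Run:
```python
from cell import *
from scipy.spatial.transform import Rotation as R
s=sense(); r=R.from_quat(s['tool_rot']); print(s['ft_force'],s['torque'],r.as_matrix().round(4),s['eef_pos'])
```

```text
[-16.91032753 -15.07788647  13.75497498] [-3.30763791  3.75544927  0.59305909] [[ 0.0717  0.9974 -0.0032]
 [ 0.9974 -0.0717 -0.0033]
 [-0.0036 -0.003  -1.    ]] [ 0.55754101 -0.18507699  0.06129919]
```

Call:
{"op": "apply_moves", "data": {
  "commands": [
    [0, 0, 0, -0.003, 0.0035, 0],
    [0, 0, 0, 0, 0, 0],
    [0, 0, 0, 0, 0, 0],
    [0, 0, 0, 0, 0, 0],
    [0, 0, 0, 0, 0, 0]
  ]
}}

```text
t: 24.22
eef_pos: [0.5575, -0.1851, 0.0612]
tool_rot: [0.732, 0.681, -0.0, 0.0]
ft_force: [-17.4, -14.5, 13.4]
opening: 0.356
```

Run:
```python
from cell import *
import cv2,numpy as np
from scipy.spatial.transform import Rotation as R
s=sense(); r=R.from_quat(s['tool_rot']); print(s['ft_force'],r.as_matrix().round(4)[2],s['eef_pos'],s['opening'])
b=read_camera("scene")[:,:,::-1]; a=read_camera("top")[:,:,::-1]
z=cv2.resize(b[240:320,230:320],None,fx=4.4,fy=4.4,interpolation=cv2.INTER_CUBIC)
z2=cv2.resize(a[195:275,360:450],None,fx=4.4,fy=4.4,interpolation=cv2.INTER_CUBIC)
cv2.imwrite("pics/b5.png",np.hstack([z,z2])); cv2.imwrite("pics/b6.png",b)
```

```text
[-17.43196    -14.54787651  13.35441768] [-2.e-04 -1.e-04 -1.e+00] [ 0.55750383 -0.1851347   0.06123693] 0.35630270889385085
```

View pics/b5.png

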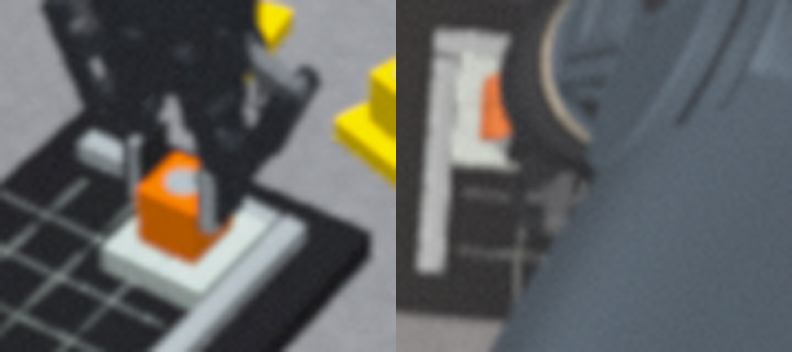

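View pics/b6.png

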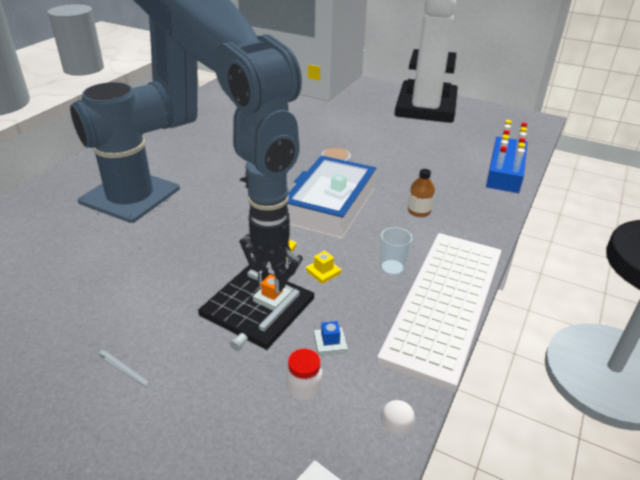

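The foot lies flush along both fences: the right bar in the scene crop at about (240,280), and the corner in the top crop at about (455,60). The lid is shut and the other objects look unmoved, so I'm handing in.

```bash
python3 -c "
from cell import *
print(hand_in()); s=sense(); print(s['t'],s['ft_force'],s['eef_pos'])"
```

```text
the job is handed in; nothing more can be done
None
the job is handed in; nothing more can be done
```

The job is handed in, with the arm still holding the orange holder pressed into the corner of the stage. I took the holder out of the box, stood it on the stage and let go. I then swung the lid over until it fell shut, gripped the holder again and pushed it home.

**Last checks, at about 24 s of the 72 s allowed:**
- **Push:** The fences push back with about 17 N in x and 15 N in y. The TCP stayed within about 0.2 mm as I raised the push, so the holder is firmly against both fences.
- **Flatness:** There is about 13 N of downward press, and the tool is vertical to within 0.0002 rad. The tool had tilted about 0.7° earlier in the push, and I trimmed that out.
- **Pictures:** The foot lies along both fences, though the arm hides part of it in the top view. The lid is flat with the green holder still in the box, and the other objects look unmoved.

**Disagreement:** The TCP ended about 1.5 mm from where the pictures put the home position. That is within the camera accuracy of about 2 mm, so I went by the contact forces. No check failed.

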